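Lock a T-stud into the shaker platform

ROBOT

A 6-joint arm with a two-finger parallel gripper is mounted at the origin on the work surface. World frame = base frame: x ahead of the robot, y to its left, z up, the work surface at z = 0. Lengths are in m, angles in rad, forces in N, time in s.
With the tool pointing down it reaches from about 0.35 to 0.775 m from the base axis. Payload 5.5 kg.
Tool frame: the origin (TCP) lies midway between the tips of the shut fingers; the grasp point (between the pads) lies 19 mm behind it; z points along the fingers, y is the line along which they close (so a half turn about z gives the same grasp; the last joint's range is limited). The gripper opens to 85 mm and grips with 20 to 120 N. Pads are 22 mm wide; open, the fingers measure 114 mm over their backs; the gripper's body (76 mm by 85 mm) begins 54 mm behind the grasp point. The pads swing forward as they close: fully open they stand 13 mm farther back than shut.
Start: joints at [1.021, 0.313, 0.046, 1.304, 0, 1.431], TCP at [0.229, 0.527, 0.231] pointing down, gripper open.
Joint ranges: [-2.76, 2.76], [-0.86, 1.69], [-1.03, 1.26], [-2.2, 2.34], [-1.47, 1.5], [-3.14, 3.14]. Speed limits (rad/s): [2.57, 2.57, 3.14, 3.14, 3.14, 3.14].

INTERFACE

Orientations are given as a unit quaternion [w, x, y, z].
In Python, from workcell import telemetry, imaging, env gives the robot as it stands. The module is installed in compiled form; this text tells all that it offers.
- The arm moves only by the tool step_arm, never from a script. Its argument "moves" is a list of rows, each a list of 3 entries, a list of its own where there are three numbers: the shift along the tool's x, y, z in mm, then the turn, a rotation vector about the tool's x, y, z in rad, then the finger opening in mm, from 0 to 85.4. A call has 1 to 8 rows; each row is the pose to reach, as a shift and turn from the pose commanded when the call began, along the tool's axes at that moment; what a row does not reach only later rows make up. A row lasts 1/12 s, in which the tool goes at most 41.7 mm and 7.16 degrees, less where a joint would pass 70% of its speed; a pose out of reach is approached as far as the arm can. A call with a gripper value outside its range is refused whole. The fingers move at their own pace and stop on an object; "grip_force" is the grip in N (left out, the last holds). Time passes only in rows, so rows that repeat a pose let the fingers close. It gives the time, the measured TCP pose, the force, the opening and the grip force at its end, in the units of the state.
- telemetry.get_state(): the state, without advancing time (a new reading comes with each control period).
- imaging.read_camera(name): name is "side" or "top" or "wrist"; returns the picture (400x640x3 uint8, red, green, blue); there is no depth.
- imaging.camera_params(name): a dict with "camera_matrix" (3x3 intrinsics, pixels), "pose" (4x4, takes a point from camera to world coordinates). Camera axes: x right, y up, looking along -z (the intrinsics and any distortion apply to the point x, -y, -z); pixel columns grow to the right and rows downward; lengths in m; the calibration is good to about 2 mm. The wrist camera is an equidistant fisheye: a pixel r from the principal point sees the ray r / f radians off the axis. A picture is of the moment at which its call begins: read the wrist's pose just before it. camera_params takes no time and is no camera call; for the wrist camera it gives the pose at the moment of the call.
- env.hand_in(): hands the job in; it is judged then, once.
The state is a dict: "clock": time; "joint_pos": joint angles; "qvel": joint speeds; "tau": joint torques, N m; "tcp_pos": TCP position; "orientation": TCP orientation; "wrist_force": force on the tool from outside, world axes, zero at the start; "ft_torque": the same for the moment, N m; "finger_gap": finger opening in m; "grip_force": force on a finger pad.
Only numpy, scipy, OpenCV 4.12 (cv2) and the standard library are available. Lean on these libraries where they do the work, as an engineer would, in place of code of your own. Each camera call takes 0.05 s, during which the arm holds its last target. There are 200 camera calls.

TASK

Pull the shaker's stop knob up as far as it goes, then take the wing-grip T-stud from the storage block, lower it into the slot of the shaker's platform and feel along the slot for the pocket where it drops until its flange sits flush on the plate. Turn it a quarter turn clockwise, seen from above, to its stop so that it is locked across the slot, let go of it, and finally push the stop knob fully back in. Leave everything else on the bench where it is.

Things in the scene. Friction and masses are not known exactly. Their poses are not given: they have to be found in the camera images.
- stop_knob (a joint): Travel of the stop knob, m: 0 pushed in, 0.012 fully pulled up (hard stop). It slides straight up against about 5 N of friction and stays where it is left
- stop_knob_grip (a point): On the stop knob's axis, moving with it. Knob: upright black cylinder 30 mm across, 28 mm tall, on the flat console at the -y end of the blue shaker, beside the platform. This point lies 10 mm below the knob's top; pushed in, it is 22 mm above the console (knob's underside 4 mm above it). The console's top is 5 mm lower than the platform's top
- stud_grip (a point): Centre of the T-stud's black wing grip, 12 mm thick along this frame's x, 30 mm along y, 34 mm tall; z up. Loose, about 90 g. The wing stands on a steel flange 40 mm across, 4 mm thick, whose underside is 21 mm below this point. The T-head below is parallel to the wing, its bottom 35 mm below this point
- stud: The same T-stud; origin: centre of the flange's underside, z up. Below the flange: round neck 9 mm across, 8 mm long, then the T-head, 28 mm along y, 9 mm along x, 6 mm tall, its lowest 2 mm narrowed to 24 x 6 mm. The turned stud, seen from above, shows its wing across the slot
- block: Fixed white storage block 170 (x) x 75 (y) x 30 mm tall on the bench. Origin: centre of its underside. Two square holes, 33 mm wide and 24 mm deep, 40 mm either way along x from its centre; in one stands the T-stud, in the other the round-knob stud (either way round), flanges resting on the block's top
- slot (a point): Middle of the slot at the top face of the shaker's platform. The slot is 100 mm long along this frame's y, 11.5 mm wide along x, through a 6 mm plate; z up. A floor lies under it, 8 mm below the plate's top: there the T-head stands, flange 6 mm above the plate, and cannot turn, except at one pocket in the floor (see the shaker)
- shaker: Shaker, fixed; origin under the centre of its aluminium platform (240 x 200 mm, top 100 mm up). The pocket, 34 mm long, has its middle up to 25 mm either way along the slot from the slot's middle, differs each time and is not reported. In it the stud drops 6 mm more, flange onto the plate; the head can then turn, only clockwise seen from above, to a stop at a quarter turn
- round_stud: Bystander: like the T-stud and of the same steel and black plastic, but with a round black knob 26 mm across and 30 mm tall and a plain round foot; stands in the storage block's other hole, 80 mm away. Origin: centre of its flange's underside
- platform_rack: Bystander: low metal tube rack 55 x 150 x 40 mm (caps rise 8 mm more) lying loose on the far part of the shaker's platform, its near side about 90 mm from the slot line. Origin: centre of its underside
- orange_rack: Bystander: orange tube rack 100 x 140 x 35 mm on the bench. Origin: centre of its underside
- bottle: Bystander: capped bottle 68 mm across, 130 mm tall. Origin: centre of its underside
- beaker: Bystander: glass beaker 70 mm across, 85 mm tall. Origin: centre of its underside
- timer: Bystander: flat white bench timer 65 x 65 x 18 mm. Origin: centre of its underside
Not all that is in view belongs to the job. What is shaped like the stud but blue, pink or turquoise is not meant.

How it is judged:
By the outcome, as a careful person would: the job done as asked, in the order asked, and still so for the second after the job is handed in, with the robot touching nothing.
It also fails if it takes over 67 s, if anything falls off the work surface, if the arm or the gripper's body presses on something with over 40 N, if the wrist force passes 120 N, or if a joint passes its speed limit or range.

## Working session

There is one attempt and no reset: what is moved stays moved. The work goes in short steps, Python scripts to look and compute and a tool call to move; the robot and the scene stay as the last step left them, time stands still between calls to the robot, and variables do not carry over. Pictures are saved under pics/ and viewed, at most 10 in all, crops included, and the job is handed in when it is done.

Besides the shell and the picture viewer there is one more tool, called after "Request:" as name([rows], argument=value, ...), one row to a line, values as JSON. step_arm: Moves the arm, as the interface text tells. Its arguments: {"type":"object","properties":{"moves":{"type":"array"},"grip_force":{"type":"number"}},"required":["moves"]}

```bash
mkdir -p pics; ls; python3 - <<'E'
from workcell import telemetry, imaging, env
import cv2, numpy as np
s=telemetry.get_state(); print({k:np.round(v,3) for k,v in s.items()})
for n in ["side","top","wrist"]:
    p=imaging.camera_params(n); print(n,{k:np.round(v,3).tolist() if not isinstance(v,str) else v for k,v in p.items()})
    cv2.imwrite(f"pics/{n}0.png",imaging.read_camera(n)[:,:,::-1])
E
```

```text
pics
{'clock': np.float64(0.0), 'joint_pos': array([1.021, 0.314, 0.045, 1.304, 0.   , 1.431]), 'qvel': array([-0.001,  0.001, -0.002, -0.001, -0.001,  0.001]), 'tau': array([ 0.0000e+00, -4.8063e+01,  2.9853e+01,  1.9000e-02, -0.0000e+00,
       -0.0000e+00]), 'tcp_pos': array([0.229, 0.527, 0.23 ]), 'orientation': array([-0.   ,  0.203,  0.979, -0.001]), 'wrist_force': array([0.636, 1.234, 0.366]), 'ft_torque': array([-0.01 , -0.015, -0.041]), 'grip_force': np.float64(0.0), 'finger_gap': np.float64(0.085)}
side {'camera_matrix': [[361.251, 0.0, 321.555], [0.0, 361.251, 195.902], [0.0, 0.0, 1.0]], 'pose': [[-0.97, 0.177, -0.167, 0.361], [-0.242, -0.644, 0.726, 0.779], [0.021, 0.744, 0.667, 0.811], [0.0, 0.0, 0.0, 1.0]]}
top {'camera_matrix': [[380.866, 0.0, 322.141], [0.0, 380.866, 206.706], [0.0, 0.0, 1.0]], 'pose': [[0.025, 0.982, -0.185, 0.277], [-1.0, 0.024, -0.008, 0.009], [-0.003, 0.185, 0.983, 1.352], [0.0, 0.0, 0.0, 1.0]]}
wrist {'camera_matrix': [[309.707, 0.0, 319.745], [0.0, 309.707, 198.252], [0.0, 0.0, 1.0]], 'pose': [[0.399, -0.88, -0.259, 0.164], [0.917, 0.382, 0.114, 0.557], [-0.001, -0.283, 0.959, 0.372], [0.0, 0.0, 0.0, 1.0]]}
```

View pics/top0.png

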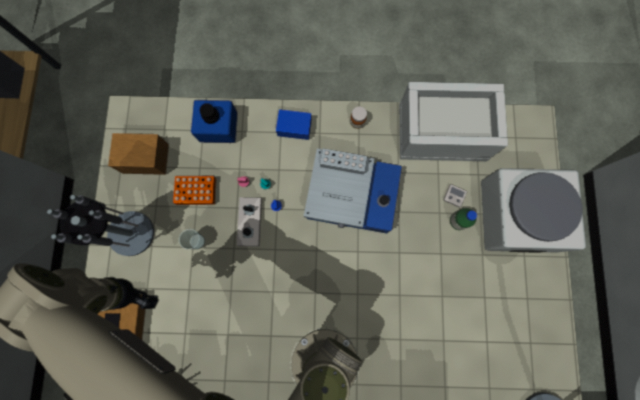

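View pics/side0.png

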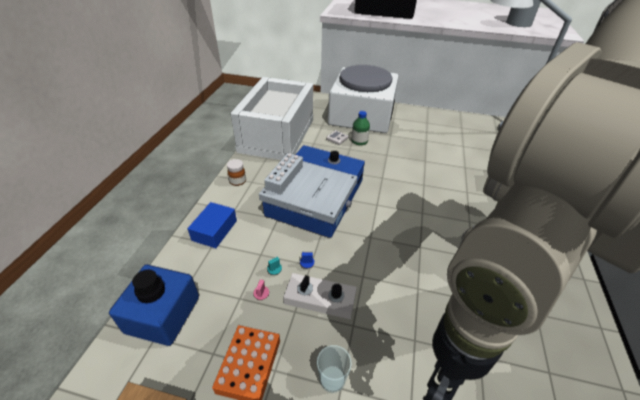

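The top view shows the block at (249,220) with studs at (250,209) and (247,232), the slot at (337,195) and the knob at (384,200). Stud candidates in the side view:
- Thin black wing at (305,285): this fits the T-stud.
- Black round knob at (336,292).
- Pink (261,290), turquoise (274,266) and blue (307,260): decoys.

For the knob, the large blue box's black knob at side (148,285) is a lookalike. The right one is on the shaker console at (335,157).

```bash
cat > h.py <<'E'
import numpy as np, cv2
from workcell import telemetry, imaging
from scipy.spatial.transform import Rotation as R
def ray(name,uv,P=None):
    p=P or imaging.camera_params(name); K=np.array(p["camera_matrix"]); T=np.array(p["pose"])
    a=(np.array(uv,float)-K[:2,2])/K[0,0]
    if name=="wrist":
        r=np.linalg.norm(a); d=np.array([*(a/max(r,1e-9)*np.sin(r)),np.cos(r)])
    else: d=np.array([*a,1.])
    return T[:3,3],T[:3,:3]@(d*[1,-1,-1])
def onz(name,uv,z,P=None):
    o,d=ray(name,uv,P); return o+d*(z-o[2])/d[2]
def tri(a,b):
    A=[];B=[]
    for o,d in (a,b):
        d=d/np.linalg.norm(d); M=np.eye(3)-np.outer(d,d); A.append(M);B.append(M@o)
    x=np.linalg.lstsq(np.vstack(A),np.hstack(B),rcond=None)[0]; return x
def st():
    s=telemetry.get_state(); q=s["orientation"]; return s,R.from_quat(np.r_[q[1:],q[0]])
def totool(p):
    s,r=st(); return r.inv().apply(np.array(p)-s["tcp_pos"])*1000
E
python3 - <<'E'
from h import *
top=cv2.imread("pics/top0.png"); side=cv2.imread("pics/side0.png")
c1=cv2.resize(side[240:320,260:380],None,fx=4,fy=4,interpolation=cv2.INTER_CUBIC)
c2=cv2.resize(top[140:240,300:410],(352,320),interpolation=cv2.INTER_CUBIC)
cv2.imwrite("pics/crop0.png",np.hstack([c1,c2])[:, :800])
for n,a in (("block centre",(249.5,220.5)),("far",(250,209)),("near",(247,232))): print(n,onz("top",a,.05).round(3))
print("slot",onz("top",(337.5,195),.1).round(3),"side",onz("side",(320,187),.1).round(3))
print("knob",onz("top",(384,200),.127).round(3),"side",onz("side",(334.5,155),.127).round(3))
print("wing side",onz("side",(305,285),.051).round(3),"round", onz("side",(336,292),.05).round(3))
E
```

```text
block centre [0.468 0.27  0.05 ]
far [0.508 0.271 0.05 ]
near [0.428 0.276 0.05 ]
slot [ 0.554 -0.031  0.1  ] side [ 0.553 -0.033  0.1  ]
knob [ 0.535 -0.183  0.127] side [ 0.54  -0.17   0.127]
wing side [0.511 0.283 0.051] round [0.432 0.282 0.05 ]
```

View pics/crop0.png

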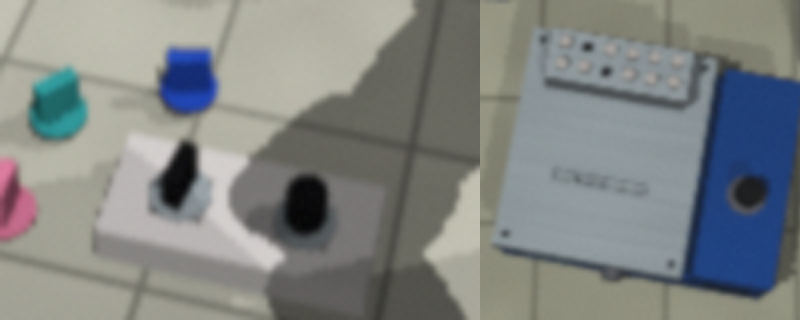

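The crop confirms it. The wing stud is the farther (+x) one in the block, and the round stud is nearer. The slot runs from about top (323,194) to (352.5,199), and the console knob is at (384,200).

```bash
cat >> h.py <<'E'
def plan(p,yaw):   # world TCP target, heading of tool y (deg) -> shift mm, turn about tool z
    s,r=st(); y=r.as_matrix()[:,1]; cur=np.degrees(np.arctan2(y[1],y[0])); d=(cur-yaw+180)%360-180
    tilt=(r.inv()*R.from_matrix(np.c_[[-np.sin(0),0,0],[0,0,0],[0,0,0]]+np.eye(3)) if 0 else None)
    print("shift",totool(p).round(1),"turn z",np.radians(d).round(3),"curyaw",cur.round(2),"z ax",r.as_matrix()[:,2].round(3),"j6",s["joint_pos"][5].round(2),"tcp",s["tcp_pos"].round(4),"F",s["wrist_force"].round(1),"t",s["clock"])
E
python3 - <<'E'
from h import *
a=onz("top",(323,194.2),.1);b=onz("top",(352.5,199.2),.1);print(a,b,np.linalg.norm(a-b),np.degrees(np.arctan2(*(a-b)[[1,0]])))
plan([.537,-.178,.24],-8)
E
```

```text
[0.55603778 0.01785025 0.1       ] [ 0.54129851 -0.08159224  0.1       ] 0.10052887181371281 81.56905592110145
shift [-563.5 -523.9   -8.8] turn z 1.301 curyaw 66.52 z ax [-0.001 -0.001 -1.   ] j6 1.43 tcp [0.2289 0.5271 0.2306] F [-0.5 -0.5 -0.3] t 0.15
```

Request:
step_arm([
  [[-564,-524,-9],[0,0,1.301],85],
  [[-564,-524,-9],[0,0,1.301],85],
  [[-564,-524,-9],[0,0,1.301],85],
  [[-564,-524,-9],[0,0,1.301],85],
  [[-564,-524,-9],[0,0,1.301],85],
  [[-564,-524,-9],[0,0,1.301],85],
  [[-564,-524,-9],[0,0,1.301],85],
  [[-564,-524,-9],[0,0,1.301],85],
])

```text
clock: 0.82
tcp_pos: [0.3628, 0.2202, 0.2352]
orientation: [0.0, 0.65, 0.76, 0.0]
wrist_force: [0.2, 0.3, -0.1]
finger_gap: 0.0848
grip_force: 0.0
```

```bash
python3 - <<'E'
from h import *
plan([.537,-.178,.24],-8)
E
```

```text
shift [-420.4  110.5   -4.9] turn z 0.295 curyaw 8.9 z ax [ 0.  0. -1.] j6 1.77 tcp [0.3628 0.2202 0.2352] F [ 0.2  0.3 -0.1] t 0.8167
```

Request:
step_arm([
  [[-420,110,-5],[0,0,0.295],60],
  [[-420,110,-5],[0,0,0.295],60],
  [[-420,110,-5],[0,0,0.295],60],
  [[-420,110,-5],[0,0,0.295],60],
  [[-420,110,-5],[0,0,0.295],60],
  [[-420,110,-5],[0,0,0.295],60],
  [[-420,110,-5],[0,0,0.295],60],
  [[-420,110,-5],[0,0,0.295],60],
])

```text
clock: 1.48
tcp_pos: [0.4979, -0.0848, 0.2389]
orientation: [-0.0, 0.753, 0.658, 0.0]
wrist_force: [0.9, 0.8, -0.5]
finger_gap: 0.0603
grip_force: 0.0
```

```bash
python3 - <<'E'
from h import *
plan([.537,-.178,.24],-8)
E
```

```text
shift [-87.1  51.2  -1.1] turn z 0.005 curyaw -7.71 z ax [-0.  0. -1.] j6 1.38 tcp [ 0.4979 -0.0848  0.2389] F [ 0.9  0.8 -0.5] t 1.4833
```

Request:
step_arm([
  [[-40,24,0],[0,0,0.005],60],
  [[-78,46,0],[0,0,0.005],60],
  [[-87,51,-1],[0,0,0.005],60],
  [[-87,51,-1],[0,0,0.005],60],
  [[-87,51,-1],[0,0,0.005],60],
])

```text
clock: 1.9
tcp_pos: [0.5364, -0.1766, 0.2391]
orientation: [-0.001, 0.755, 0.655, -0.0]
wrist_force: [-0.7, 1.0, 0.0]
finger_gap: 0.0601
grip_force: 0.0
```

```bash
cat > look.py <<'E'
import sys,pickle
from h import *
n=sys.argv[1]; P=imaging.camera_params("wrist"); im=imaging.read_camera("wrist")[:,:,::-1]
cv2.imwrite(f"pics/{n}.png",im); pickle.dump(P,open(f"pics/{n}.pkl","wb"))
s,r=st(); print(s["clock"],s["tcp_pos"].round(4))
E
python3 look.py w1
```

```text
1.95 [ 0.5361 -0.1755  0.2394]
```

View pics/w1.png

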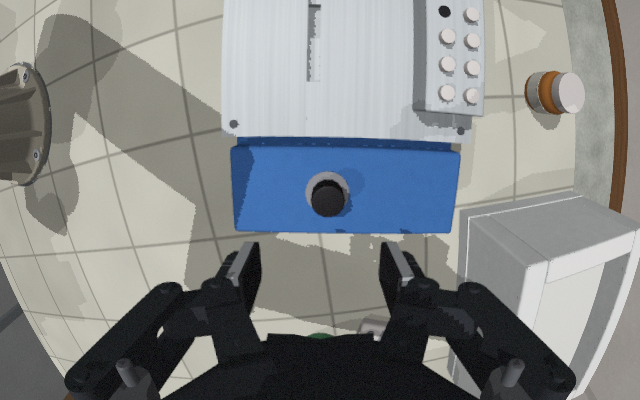

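The wrist view shows the knob's top disc around (329,202), with the slot at column ~314 running from row ~4 to ~82 along the image.

```bash
python3 - <<'E'
from h import *; import pickle
P=pickle.load(open("pics/w1.pkl","rb")); im=cv2.imread("pics/w1.png")
g=im.max(2)[160:230,290:370]; m=(g<45).astype(np.uint8)
n,l,s,c=cv2.connectedComponentsWithStats(m); i=1+s[1:,4].argmax(); print(s[i],c[i]+[290,160])
x,y,w,h,_=s[i]; b=290+x+w/2, 160+y+h-w/2   # top disc approximated by lowest circle
print(b, onz("wrist",b,.127,P), onz("wrist",(b[0]-w/2,b[1]),.127,P),onz("wrist",(b[0]+w/2,b[1]),.127,P))
for uv in ((314,82),(315.5,4),(320,80),(308,80),(321,10),(309,10)): print(uv,onz("wrist",uv,.1,P).round(4))
E
```

```text
[ 22  20  33  36 715] [328.87272727 198.82377622]
(np.float64(328.5), np.float64(199.5)) [ 0.54372243 -0.18062464  0.127     ] [ 0.52973387 -0.17863587  0.127     ] [ 0.557751   -0.18262124  0.127     ]
(314, 82) [ 0.5455 -0.0788  0.1   ]
(315.5, 4) [ 0.5573 -0.0051  0.1   ]
(320, 80) [ 0.551  -0.0778  0.1   ]
(308, 80) [ 0.5404 -0.0762  0.1   ]
(321, 10) [ 0.5613 -0.0118  0.1   ]
(309, 10) [ 0.5506 -0.0102  0.1   ]
```

```bash
python3 - <<'E'
from h import *
plan([.5425,-.181,.098],-8.4)
E
```

```text
shift [ -4.7   7.4 141.4] turn z 0.007 curyaw -8.0 z ax [-0.001  0.001 -1.   ] j6 1.25 tcp [ 0.5361 -0.1755  0.2394] F [-0.2  0.6  0.1] t 1.95
```

Request:
step_arm([
  [[-4,7,40],[0,0,0.007],60],
  [[-4,7,80],[0,0,0.007],60],
  [[-4,7,110],[0,0,0.007],60],
  [[-4,7,130],[0,0,0.007],60],
  [[-4,7,141],[0,0,0.007],60],
  [[-4,7,141],[0,0,0.007],28],
  [[-4,7,141],[0,0,0.007],20],
  [[-4,7,141],[0,0,0.007],20],
], grip_force=40)

```text
clock: 2.62
tcp_pos: [0.5427, -0.18, 0.1008]
orientation: [0.0, 0.757, 0.654, -0.0]
wrist_force: [-0.4, 1.2, -3.8]
finger_gap: 0.0291
grip_force: 39.8
```

Request:
step_arm([
  [[0,0,0],[0,0,0],20],
  [[0,0,0],[0,0,0],20],
  [[0,0,0],[0,0,0],20],
])

```text
clock: 2.87
tcp_pos: [0.5427, -0.18, 0.1007]
orientation: [-0.0, 0.757, 0.654, 0.0]
wrist_force: [-5.2, 2.7, 2.8]
finger_gap: 0.0285
grip_force: 40.4
```

Request:
step_arm([
  [[0,0,-3],[0,0,0],20],
  [[0,0,-6],[0,0,0],20],
  [[0,0,-9],[0,0,0],20],
  [[0,0,-12],[0,0,0],20],
  [[0,0,-13],[0,0,0],20],
  [[0,0,-13],[0,0,0],20],
  [[0,0,-13],[0,0,0],20],
])

```text
clock: 3.45
tcp_pos: [0.5427, -0.1801, 0.1123]
orientation: [-0.001, 0.757, 0.654, 0.0]
wrist_force: [-3.1, 5.1, -1.7]
finger_gap: 0.0286
grip_force: 40.1
```

Request:
step_arm([
  [[0,0,-1],[0,0,0],20],
  [[0,0,-2],[0,0,0],20],
  [[0,0,-3],[0,0,0],20],
  [[0,0,-3],[0,0,0],20],
])

```text
clock: 3.78
tcp_pos: [0.5426, -0.18, 0.113]
orientation: [-0.001, 0.757, 0.654, -0.0]
wrist_force: [2.8, 3.1, -21.8]
finger_gap: 0.0291
grip_force: 41.4
```

Request:
step_arm([
  [[0,0,0],[0,0,0],60],
  [[0,0,0],[0,0,0],60],
  [[0,0,-15],[0,0,0],60],
  [[0,0,-50],[0,0,0],60],
  [[0,0,-90],[0,0,0],60],
  [[30,0,-110],[0,0,-0.12],60],
  [[70,0,-110],[0,0,-0.24],60],
  [[110,0,-110],[0,0,-0.36],60],
])

```text
clock: 4.45
tcp_pos: [0.5622, -0.0732, 0.2307]
orientation: [0.006, 0.627, 0.779, 0.002]
wrist_force: [0.9, 0.7, -0.3]
finger_gap: 0.0604
grip_force: 0.0
```

```bash
python3 - <<'E'
from h import *
plan([.51,.276,.20],90)
E
```

```text
shift [352.5  23.7  28.6] turn z -1.354 curyaw 12.4 z ax [ 0.011 -0.004 -1.   ] j6 1.08 tcp [ 0.5622 -0.0732  0.2307] F [ 0.9  0.7 -0.3] t 4.45
```

Request:
step_arm([
  [[40,3,0],[0,0,-0.12],60],
  [[80,6,0],[0,0,-0.24],60],
  [[120,8,0],[0,0,-0.36],60],
  [[160,11,0],[0,0,-0.48],60],
  [[200,14,0],[0,0,-0.6],60],
  [[240,16,0],[0,0,-0.72],60],
  [[280,19,0],[0,0,-0.84],60],
  [[320,22,0],[0,0,-0.96],60],
])

```text
clock: 5.12
tcp_pos: [0.5142, 0.2474, 0.2286]
orientation: [0.004, 0.194, 0.981, 0.001]
wrist_force: [1.1, -0.4, 0.4]
finger_gap: 0.06
grip_force: 0.0
```

```bash
python3 - <<'E'
from h import *
plan([.51,.276,.20],175)
E
```

```text
shift [15.  24.8 28.6] turn z -1.875 curyaw 67.57 z ax [ 0.008  0.001 -1.   ] j6 0.7 tcp [0.5142 0.2474 0.2286] F [ 1.1 -0.4  0.4] t 5.1167
```

Request:
step_arm([
  [[10,15,0],[0,0,-0.12],60],
  [[12,23,0],[0,0,-0.24],60],
  [[12,23,0],[0,0,-0.36],60],
  [[12,23,0],[0,0,-0.48],60],
  [[12,23,0],[0,0,-0.6],60],
  [[12,23,0],[0,0,-0.72],60],
  [[12,23,0],[0,0,-0.84],60],
  [[12,23,0],[0,0,-0.96],60],
])

```text
clock: 5.78
tcp_pos: [0.5126, 0.2715, 0.2284]
orientation: [0.004, -0.28, 0.96, -0.0]
wrist_force: [-0.2, 0.2, -0.0]
finger_gap: 0.0603
grip_force: 0.0
```

Request:
step_arm([
  [[0,0,0],[0,0,-0.12],60],
  [[0,0,0],[0,0,-0.24],60],
  [[0,0,0],[0,0,-0.36],60],
  [[0,0,0],[0,0,-0.48],60],
  [[0,0,0],[0,0,-0.6],60],
  [[0,0,0],[0,0,-0.72],60],
  [[0,0,0],[0,0,-0.84],60],
  [[0,0,0],[0,0,-0.91],60],
])

```text
clock: 6.45
tcp_pos: [0.5126, 0.2714, 0.2284]
orientation: [0.003, -0.674, 0.739, -0.002]
wrist_force: [0.5, 0.0, -0.4]
finger_gap: 0.0602
grip_force: 0.0
```

Request:
step_arm([
  [[0,0,0],[0,0,0],60],
  [[0,0,0],[0,0,0],60],
])

```text
clock: 6.62
tcp_pos: [0.5119, 0.2714, 0.2275]
orientation: [0.002, -0.671, 0.742, -0.001]
wrist_force: [0.1, 0.1, -0.0]
finger_gap: 0.0599
grip_force: 0.0
```

```bash
python3 look.py w2; python3 - <<'E'
from h import *
plan([.51,.276,.20],175)
E
```

```text
6.6667 [0.5116 0.2714 0.227 ]
shift [-4.4  2.2 27. ] turn z -0.013 curyaw 174.27 z ax [ 0.004  0.001 -1.   ] j6 -1.12 tcp [0.5116 0.2714 0.227 ] F [-0.3 -0.4 -0.4] t 6.6667
```

View pics/w2.png

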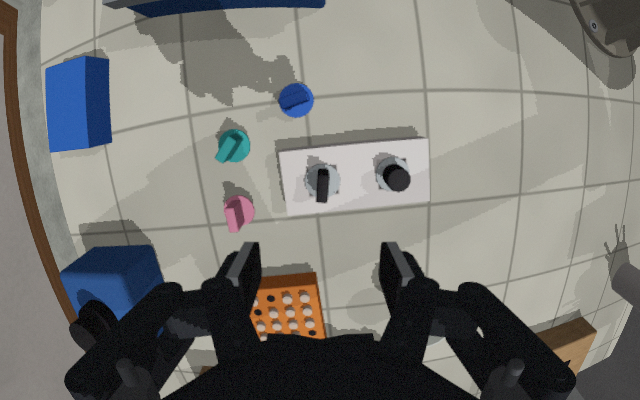

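The wrist view shows the block with the wing stud at (322,185), its wing near vertical in the image. The round stud is at (394,176). The blue, turquoise and pink decoys are off to the side, clear of the approach.

```bash
python3 - <<'E'
from h import *; import pickle
P=pickle.load(open("pics/w2.pkl","rb")); im=cv2.imread("pics/w2.png")
x0,y0=300,155
c=im[y0:215,x0:345]; m=(c.max(2)<60).astype(np.uint8)
n,l,s,ce=cv2.connectedComponentsWithStats(m); i=1+s[1:,4].argmax(); print(s[i],ce[i]+[x0,y0])
pts=np.argwhere(l==i)[:,::-1]
for r in range(s[i][1],s[i][1]+s[i][3],3):
    q=pts[pts[:,1]==r]; print(r+y0,q[:,0].min()+x0,q[:,0].max()+x0, end=' | ')
cv2.imwrite("pics/w2c.png",cv2.resize(im[145:215,270:440],None,fx=4.5,fy=4.5,interpolation=cv2.INTER_CUBIC))
for n,uv in (("TL",(279,152)),("TR",(429,138)),("BR",(429.5,203)),("BL",(288,215))): print(n,onz("wrist",uv,.03,P).round(4))
E
```

```text
[ 17  14  12  33 339] [321.97640118 185.05899705]
169 319 325 | 172 318 327 | 175 318 327 | 178 318 327 | 181 317 327 | 184 317 327 | 187 317 327 | 190 317 327 | 193 317 326 | 196 317 326 | 199 317 326 | TL [0.5561 0.243  0.03  ]
TR [0.3857 0.2419 0.03  ]
BR [0.3864 0.3196 0.03  ]
BL [0.5555 0.3173 0.03  ]
```

View pics/w2c.png

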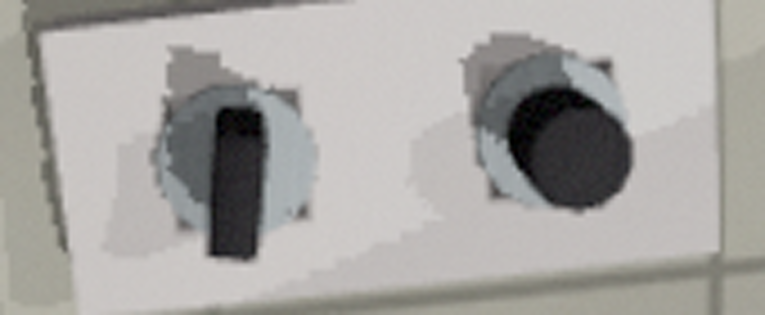

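The crop shows the wing's top face at crop corners (217,138), (262,140), (208,258) and (256,260), with the flange centre near (238,159).

```bash
python3 - <<'E'
from h import *; import pickle
P=pickle.load(open("pics/w2.pkl","rb"))
C=[onz("wrist",(270+a/4.5,145+b/4.5),.068,P) for a,b in ((217,138),(262,140),(208,258),(256,260))]
C=np.array(C); print(C.round(4), C.mean(0)); d=(C[2]+C[3]-C[0]-C[1])/2; print(np.linalg.norm(d),np.degrees(np.arctan2(d[1],d[0])), np.linalg.norm(C[1]-C[0]))
print("flange",onz("wrist",(270+238/4.5,145+159/4.5),.034,P))
plan([*C.mean(0)[:2],.034],175)
E
```

```text
[[0.5143 0.266  0.068 ]
 [0.5045 0.2674 0.068 ]
 [0.5192 0.2935 0.068 ]
 [0.5084 0.295  0.068 ]] [0.5116122  0.28047356 0.068     ]
0.027851217490047788 80.90632542209445 0.009965354005294507
flange [0.5108211  0.27920211 0.034     ]
shift [ -8.8   1.7 193. ] turn z -0.013 curyaw 174.27 z ax [ 0.004  0.001 -1.   ] j6 -1.12 tcp [0.5116 0.2714 0.227 ] F [-0.3 -0.4 -0.4] t 6.6667
```

Request:
step_arm([
  [[-9,1,30],[0,0,0.057],45],
  [[-9,1,70],[0,0,0.057],45],
  [[-9,1,110],[0,0,0.057],45],
  [[-9,1,145],[0,0,0.057],45],
  [[-9,1,170],[0,0,0.057],45],
  [[-9,1,180],[0,0,0.057],45],
  [[-9,1,180],[0,0,0.057],45],
  [[-9,1,180],[0,0,0.057],45],
])

```text
clock: 7.33
tcp_pos: [0.5111, 0.2807, 0.0461]
orientation: [0.001, -0.65, 0.76, -0.0]
wrist_force: [-0.3, 0.3, 0.6]
finger_gap: 0.0449
grip_force: 0.0
```

```bash
python3 - <<'E'
from h import *
plan([.5113,.280,.039],170.9)
E
```

```text
shift [ 0.6 -0.3  7.1] turn z 0.003 curyaw 171.1 z ax [ 0.001  0.    -1.   ] j6 -1.05 tcp [0.5111 0.2807 0.0461] F [-0.3  0.3  0.6] t 7.3333
```

Request:
step_arm([
  [[0,0,4],[0,0,0],45],
  [[0,0,7],[0,0,0],45],
  [[0,0,7],[0,0,0],20],
  [[0,0,7],[0,0,0],5],
  [[0,0,7],[0,0,0],5],
  [[0,0,7],[0,0,0],5],
  [[0,0,7],[0,0,0],5],
  [[0,0,7],[0,0,0],5],
], grip_force=60)

```text
clock: 8.0
tcp_pos: [0.5109, 0.2807, 0.039]
orientation: [0.001, -0.65, 0.76, -0.0]
wrist_force: [-1.6, -0.7, 5.5]
finger_gap: 0.0113
grip_force: 59.2
```

Request:
step_arm([
  [[0,0,-20],[0,0,0],5],
  [[0,0,-60],[0,0,0],5],
  [[0,0,-100],[0,0,0],5],
  [[0,0,-140],[0,0,0],5],
  [[20,0,-165],[0,0,0],5],
  [[60,0,-165],[0,0,0],5],
  [[100,-5,-165],[0,0,0],5],
  [[140,-8,-165],[0,0,0],5],
])

```text
clock: 8.67
tcp_pos: [0.4964, 0.14, 0.2034]
orientation: [0.0, -0.651, 0.759, -0.0]
wrist_force: [-0.3, -0.6, -2.1]
finger_gap: 0.0111
grip_force: 58.7
```

```bash
python3 - <<'E'
from h import *
plan([.551,-.032,.20],171.5)
E
```

```text
shift [161.7 -80.1   3.5] turn z -0.004 curyaw 171.25 z ax [ 0.001 -0.    -1.   ] j6 -1.3 tcp [0.4964 0.14   0.2034] F [-0.3 -0.6 -2.1] t 8.6667
```

Request:
step_arm([
  [[35,-18,0],[0,0,-0.004],5],
  [[70,-36,0],[0,0,-0.004],5],
  [[105,-54,0],[0,0,-0.004],5],
  [[140,-71,2],[0,0,-0.004],5],
  [[162,-80,3],[0,0,-0.004],5],
  [[162,-80,3],[0,0,-0.004],5],
  [[162,-80,3],[0,0,-0.004],5],
  [[162,-80,3],[0,0,-0.004],5],
])

```text
clock: 9.33
tcp_pos: [0.5501, -0.0312, 0.1995]
orientation: [-0.0, -0.652, 0.758, 0.001]
wrist_force: [0.3, 0.5, -1.2]
finger_gap: 0.0111
grip_force: 58.8
```

```bash
python3 look.py w3; python3 -c "
from h import *
plan([.551,-.032,.20],171.5)"
```

```text
9.3833 [ 0.5502 -0.0307  0.1997]
shift [ 1.2 -1.  -0.3] turn z -0.001 curyaw 171.41 z ax [-0.001  0.001 -1.   ] j6 -1.62 tcp [ 0.5502 -0.0307  0.1997] F [-0.4 -0.1 -1.4] t 9.3833
```

View pics/w3.png

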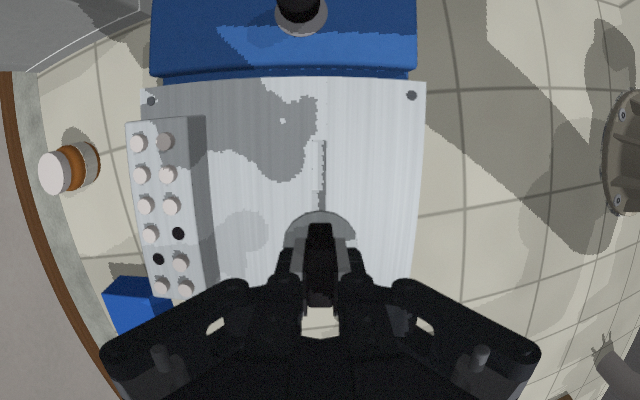

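The wrist view shows the stud held with its flange around (320,230). The slot's near end is at about (320,140), straight ahead of the wing.

```bash
python3 - <<'E'
import cv2
im=cv2.imread("pics/w3.png")
cv2.imwrite("pics/w3c.png",cv2.resize(im[125:260,275:367],None,fx=4.4,fy=4.4,interpolation=cv2.INTER_CUBIC))
E
```

```text
(no output)
```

View pics/w3c.png

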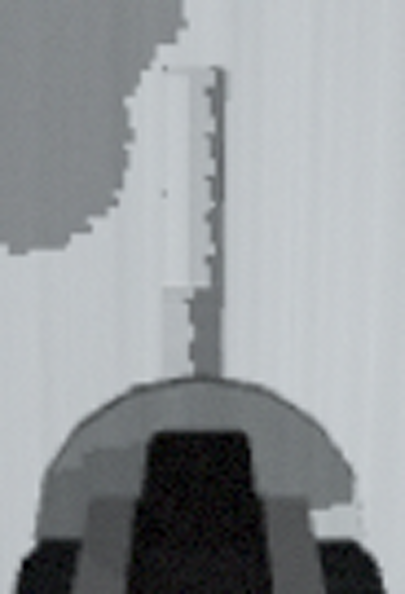

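The crop shows the slot with edges at x≈163 and 226 from row 68. At row 288 the floor steps deeper, because the wall shadow widens there. That is probably the pocket's near edge.

```bash
python3 - <<'E'
from h import *; import pickle
P=pickle.load(open("pics/w3.pkl","rb"))
f=lambda a,b,z:onz("wrist",(275+a/4.4,125+b/4.4),z,P)
s,r=st(); t=s["tcp_pos"]; R0=r.as_matrix()
rel=lambda p:((np.array(p)-t)@R0*1000).round(1)
for n,a,b,z in (("endL",165,68,.1),("endR",226,68,.1),("midL",163,288,.1),("midR",223,288,.1),("lowL",163,360,.1),("lowR",221,360,.1),("pocket edge",180,288,.092),("flangeL",36,520,t[2]-.005),("flangeR",358,520,t[2]-.005),("flange near",203,378,t[2]-.005),("wing L",147,434,t[2]+.029),("wing R",250,434,t[2]+.029)):
    p=f(a,b,z); print(n,p.round(4),"tool",rel(p))
E
```

```text
endL [ 0.5491 -0.0781  0.1   ] tool [47.2 -6.1 99.7]
endR [ 0.5384 -0.0765  0.1   ] tool [47.2  4.7 99.7]
midL [ 0.5557 -0.0383  0.1   ] tool [ 6.8 -6.8 99.7]
midR [ 0.5449 -0.0366  0.1   ] tool [ 6.8  4.2 99.7]
lowL [ 0.5579 -0.0246  0.1   ] tool [-7.1 -6.9 99.7]
lowR [ 0.5473 -0.0229  0.1   ] tool [-7.1  3.9 99.7]
pocket edge [ 0.5531 -0.0357  0.092 ] tool [  4.6  -3.8 107.7]
flangeL [ 0.569  -0.0373  0.1947] tool [  3.8 -19.7   5. ]
flangeR [ 0.5312 -0.0315  0.1947] tool [ 3.7 18.6  5. ]
flange near [ 0.5468 -0.052   0.1947] tool [21.6  0.2  5. ]
wing L [ 0.5509 -0.0591  0.2287] tool [ 28.  -5. -29.]
wing R [ 0.5419 -0.0577  0.2287] tool [ 28.    4.2 -29. ]
```

Request:
step_arm([
  [[-3,-1,20],[0,0,0.015],5],
  [[-6,-1,45],[0,0,0.015],5],
  [[-6,-1,62],[0,0,0.015],5],
  [[-6,-1,70],[0,0,0.015],5],
  [[-6,-1,74],[0,0,0.015],5],
  [[-6,-1,76],[0,0,0.015],5],
  [[-6,-1,76],[0,0,0.015],5],
  [[-6,-1,76],[0,0,0.015],5],
])

```text
clock: 10.05
tcp_pos: [0.5534, -0.0256, 0.1251]
orientation: [0.001, -0.646, 0.763, -0.001]
wrist_force: [0.4, 0.4, -0.7]
finger_gap: 0.0107
grip_force: 58.8
```

Request:
step_arm([
  [[0,0,2],[0,0,0],5],
  [[0,0,4],[0,0,0],5],
  [[0,0,6],[0,0,0],5],
  [[0,0,7],[0,0,0],5],
  [[0,0,7],[0,0,0],5],
])

```text
clock: 10.47
tcp_pos: [0.5524, -0.0257, 0.1167]
orientation: [-0.0, -0.646, 0.763, 0.0]
wrist_force: [-0.1, -0.4, -0.9]
finger_gap: 0.0115
grip_force: 58.9
```

Request:
step_arm([
  [[0,0,1],[0,0,0],5],
  [[0,0,2],[0,0,0],5],
  [[0,0,3],[0,0,0],5],
  [[0,0,3],[0,0,0],5],
])

```text
clock: 10.8
tcp_pos: [0.5528, -0.0257, 0.1147]
orientation: [0.0, -0.646, 0.763, -0.0]
wrist_force: [-0.8, 0.6, 3.6]
finger_gap: 0.011
grip_force: 59.7
```

Request:
step_arm([
  [[-1,0,1],[0,0,0],5],
  [[-2,0,1.5],[0,0,0],5],
  [[-3,0,1.5],[0,0,0],5],
  [[-4,0,1.5],[0,0,0],5],
  [[-5,0,1.5],[0,0,0],5],
  [[-5,0,1.5],[0,0,0],5],
])

```text
clock: 11.3
tcp_pos: [0.5536, -0.0207, 0.1127]
orientation: [0.0, -0.646, 0.763, -0.0]
wrist_force: [-0.0, 1.2, -1.7]
finger_gap: 0.0109
grip_force: 58.7
```

Request:
step_arm([
  [[-1,0,1],[0,0,0],5],
  [[-2,0,2],[0,0,0],5],
  [[-2,0,3],[0,0,0],5],
  [[-2,0,4],[0,0,0],5],
  [[-2,0,4],[0,0,0],5],
])

```text
clock: 11.72
tcp_pos: [0.5536, -0.0184, 0.109]
orientation: [0.0, -0.646, 0.763, 0.0]
wrist_force: [-3.0, 0.5, 5.1]
finger_gap: 0.0112
grip_force: 59.5
```

Request:
step_arm([
  [[0,0,1],[0,0,0],5],
  [[0,0,1],[0,0,0],5],
  [[0,0,1],[0,0,0],5],
])

```text
clock: 11.97
tcp_pos: [0.5536, -0.0184, 0.1089]
orientation: [0.0, -0.646, 0.763, -0.0]
wrist_force: [-4.9, 0.7, 10.8]
finger_gap: 0.0112
grip_force: 60.6
```

Request:
step_arm([
  [[0,0,-0.5],[0,0,0.1],5],
  [[0,-0.1,-0.5],[0,0,0.2],5],
  [[0,-0.1,-0.5],[0,0,0.3],5],
  [[0,-0.2,-0.5],[0,0,0.4],5],
  [[0,-0.2,-0.5],[0,0,0.5],5],
  [[0,-0.3,-0.5],[0,0,0.6],5],
  [[0,-0.3,-0.5],[0,0,0.7],5],
  [[0,-0.3,-0.5],[0,0,0.785],5],
])

```text
clock: 12.63
tcp_pos: [0.5549, -0.0191, 0.109]
orientation: [0.001, -0.303, 0.953, -0.001]
wrist_force: [0.9, -0.7, 4.8]
finger_gap: 0.0111
grip_force: 59.6
```

```bash
python3 -c "
from h import *
plan([.5536,-.0184,.1089],81.5); print(st()[0]['ft_torque'].round(2))"
```

```text
shift [0.6 1.4 0.1] turn z 0.764 curyaw 125.26 z ax [ 0.002 -0.001 -1.   ] j6 -0.79 tcp [ 0.5549 -0.0191  0.109 ] F [ 0.9 -0.7  4.8] t 12.6333
[-0.18  0.15  0.06]
```

Request:
step_arm([
  [[0,0,0],[0,0,0.1],5],
  [[0,0,0],[0,0,0.2],5],
  [[0,0,0],[0,0,0.3],5],
  [[0,0,0],[0,0,0.4],5],
  [[0,0,0],[0,0,0.5],5],
  [[0,0,0],[0,0,0.6],5],
  [[0,0,0],[0,0,0.7],5],
  [[0,0,0],[0,0,0.77],5],
])

```text
clock: 13.3
tcp_pos: [0.555, -0.0192, 0.109]
orientation: [0.001, 0.077, 0.997, -0.0]
wrist_force: [0.5, -0.8, 5.5]
finger_gap: 0.0113
grip_force: 59.6
```

Request:
step_arm([
  [[0,0,0],[0,0,0.03],5],
  [[0,0,0],[0,0,0.06],5],
  [[0,0,0],[0,0,0.08],5],
  [[0,0,0],[0,0,0.08],5],
])

```text
clock: 13.63
tcp_pos: [0.5549, -0.0192, 0.109]
orientation: [0.001, 0.115, 0.993, -0.0]
wrist_force: [-0.6, -2.4, 5.3]
finger_gap: 0.011
grip_force: 59.7
```

```bash
python3 -c "
from h import *
plan([.5536,-.0184,.1089],81.5); print(st()[0]['ft_torque'].round(2))"
```

```text
shift [1.5 0.5 0.1] turn z -0.082 curyaw 76.79 z ax [ 0.002 -0.001 -1.   ] j6 0.05 tcp [ 0.5549 -0.0192  0.109 ] F [-0.6 -2.4  5.3] t 13.6333
[-0.19  0.18  0.01]
```

Request:
step_arm([
  [[0,0,0],[0,0,0.03],5],
  [[0,0,0],[0,0,0.06],5],
  [[0,0,0],[0,0,0.06],5],
  [[0,0,0],[0,0,0.06],5],
])

```text
clock: 13.97
tcp_pos: [0.5546, -0.0197, 0.1089]
orientation: [0.001, 0.145, 0.989, -0.001]
wrist_force: [-2.1, -3.0, 5.4]
finger_gap: 0.011
grip_force: 59.8
```

```bash
python3 -c "
from h import *
plan([.5536,-.0184,.1089],81.5); print(st()[0]['ft_torque'].round(2))"; python3 look.py w4
```

```text
shift [1.3 1.  0. ] turn z -0.142 curyaw 73.37 z ax [ 0.001 -0.002 -1.   ] j6 0.11 tcp [ 0.5546 -0.0197  0.1089] F [-2.1 -3.   5.4] t 13.9667
[-0.59  0.37  0.02]
14.0167 [ 0.5545 -0.0197  0.1089]
```

View pics/w4.png

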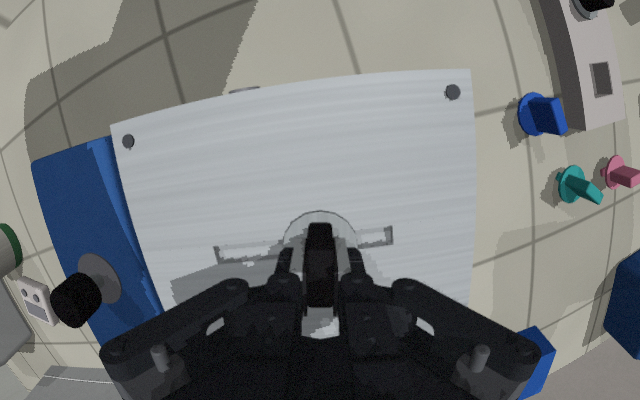

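The wrist view shows the wing across the slot. The slot's ends are at about (215,255) and (391,235), and the wing seems to be a few degrees past square.

```bash
python3 - <<'E'
from h import *; import pickle
P=pickle.load(open("pics/w4.pkl","rb"))
a=onz("wrist",(216,255),.1,P);b=onz("wrist",(392,235),.1,P);print(a,b,np.linalg.norm(a-b),np.degrees(np.arctan2(*(b-a)[[1,0]])))
plan(a,81.5)
im=cv2.imread("pics/w4.png")
cv2.imwrite("pics/w4c.png",cv2.resize(im[195:285,200:405],None,fx=3.9,fy=3.9,interpolation=cv2.INTER_CUBIC))
E
```

```text
[ 0.54417462 -0.07690386  0.1       ] [0.55982092 0.02044467 0.1       ] 0.0985978845417216 80.869249338418
shift [ -6.4 -57.8   9. ] turn z -0.142 curyaw 73.37 z ax [ 0.001 -0.002 -1.   ] j6 0.11 tcp [ 0.5545 -0.0197  0.1089] F [-1.9 -2.4  6.6] t 14.0167
```

View pics/w4c.png

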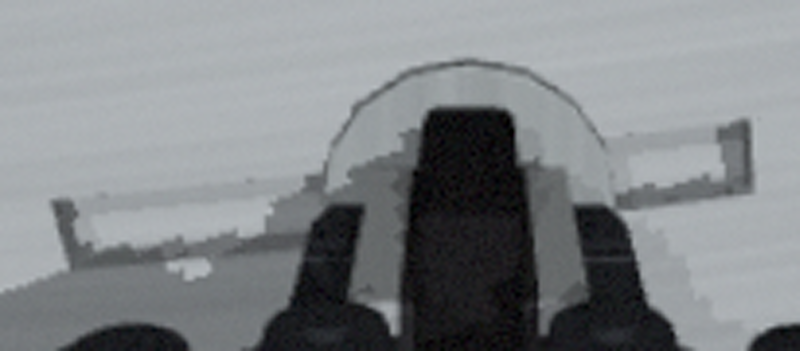

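Request:
step_arm([
  [[0,0,0],[0,0,0.02],5],
  [[0,0,0],[0,0,0.04],5],
  [[0,0,0],[0,0,0.04],5],
  [[0,0,0],[0,0,0.04],5],
])

```text
clock: 14.35
tcp_pos: [0.5543, -0.0199, 0.109]
orientation: [0.001, 0.164, 0.986, -0.001]
wrist_force: [-2.9, -2.5, 6.4]
finger_gap: 0.0109
grip_force: 59.9
```

```bash
python3 -c "
from h import *
plan([.5536,-.0184,.1089],81.5); print(st()[0]['ft_torque'].round(2))"
```

```text
shift [1.2 1.2 0.1] turn z -0.182 curyaw 71.09 z ax [ 0.001 -0.002 -1.   ] j6 0.15 tcp [ 0.5543 -0.0199  0.109 ] F [-2.9 -2.5  6.4] t 14.35
[-0.81  0.53  0.22]
```

Request:
step_arm([
  [[0,0,-0.5],[0,0,-0.04],5],
  [[0,0,-0.5],[0,0,-0.04],25],
  [[0,0,-0.5],[0,0,-0.04],40],
  [[0,0,-0.5],[0,0,-0.04],40],
  [[0,0,-20],[0,0,-0.04],40],
  [[0,0,-60],[0,0,-0.04],40],
  [[0,0,-100],[0,0,-0.04],40],
  [[0,0,-120],[0,0,-0.04],40],
])

```text
clock: 15.02
tcp_pos: [0.5554, -0.0188, 0.2324]
orientation: [0.002, 0.145, 0.989, 0.0]
wrist_force: [0.7, 1.1, 0.1]
finger_gap: 0.0399
grip_force: 0.0
```

Request:
step_arm([
  [[0,0,0],[0,0,0],40],
  [[0,0,0],[0,0,0],40],
])

```text
clock: 15.18
tcp_pos: [0.555, -0.0188, 0.2292]
orientation: [0.002, 0.144, 0.99, 0.0]
wrist_force: [-0.2, -0.2, -0.6]
finger_gap: 0.0399
grip_force: 0.0
```

```bash
python3 look.py w5; python3 - <<'E'
import cv2
im=cv2.imread("pics/w5.png")
cv2.imwrite("pics/w5c.png",cv2.resize(im[130:270,180:440],None,fx=3,fy=3,interpolation=cv2.INTER_CUBIC))
E
```

```text
15.2333 [ 0.554  -0.0187  0.2276]
```

View pics/w5c.png

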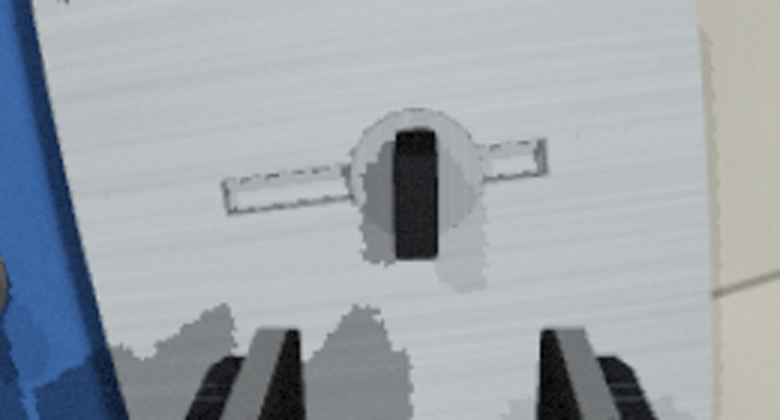

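The crop shows the stud standing free with its flange flush over the slot and its wing across. The slot ends are at (226,195) and (548,157). That was an eleventh picture, one over the limit, so I'll use numbers only from here.

```bash
python3 - <<'E'
from h import *; import pickle
P=pickle.load(open("pics/w5.pkl","rb"))
f=lambda a,b,z:onz("wrist",(180+a/3,130+b/3),z,P)
h=lambda d:np.degrees(np.arctan2(d[1],d[0]))
a,b=f(226,196,.1),f(548,157,.1); print("slot",h(b-a),np.linalg.norm(b-a),(a+b)/2)
t,u=f(416.5,152,.138),f(416.5,259,.138); print("wing",h(t-u),np.linalg.norm(t-u),(t+u)/2)
im=cv2.imread("pics/w5.png"); c=im[165:222,305:332]; m=(c.max(2)<60)
ys,xs=np.nonzero(m); 
for r in (15,20,25,30,35,40,45): q=xs[ys==r]; print(r+165,q.min()+305,q.max()+305,end='|')
print("flange",f(417,172,.102))
plan([.5425,-.181,.24],-8.4)
E
```

```text
slot 80.428000718312 0.09912989018200975 [ 0.55230179 -0.02754925  0.1       ]
wing 163.30847914041368 0.02927748538105972 [ 0.55315362 -0.01784428  0.138     ]
180 311 324|185 311 325|190 311 325|195 312 325|200 312 325|205 312 325|210 312 325|flange [ 0.55325313 -0.01777912  0.102     ]
shift [ -35.4 -158.8  -12.4] turn z 1.427 curyaw 73.38 z ax [ 0.  0. -1.] j6 0.11 tcp [ 0.554  -0.0187  0.2276] F [-0.7  0.3  0.2] t 15.2333
```

The wing lies about 97° from its starting angle. Torque had built up in the counter-turn direction, so it is at its stop, and the flange is flush. Next is pushing the knob in.

Request:
step_arm([
  [[-9,-40,0],[0,0,0],0],
  [[-18,-80,0],[0,0,0],0],
  [[-27,-120,0],[0,0,0],0],
  [[-35,-158,0],[0,0,0],0],
  [[-35,-158,20],[0,0,0],0],
  [[-35,-158,50],[0,0,0],0],
  [[-35,-158,70],[0,0,0],0],
  [[-35,-158,70],[0,0,0],0],
])

```text
clock: 15.9
tcp_pos: [0.5382, -0.1787, 0.1511]
orientation: [-0.006, 0.145, 0.989, 0.002]
wrist_force: [-1.3, 1.3, -0.6]
finger_gap: 0.0003
grip_force: 0.0
```

```bash
python3 -c "
from h import *
plan([.5427,-.180,.127],73)"
```

```text
shift [-5.  -0.  24.1] turn z 0.006 curyaw 73.32 z ax [-0.011  0.006 -1.   ] j6 -0.17 tcp [ 0.5382 -0.1787  0.1511] F [-1.3  1.3 -0.6] t 15.9
```

Request:
step_arm([
  [[-4,0,0],[0,0,0],0],
  [[-4,0,6],[0,0,0],0],
  [[-4,0,10],[0,0,0],0],
  [[-4,0,13],[0,0,0],0],
  [[-4,0,16],[0,0,0],0],
  [[-4,0,19],[0,0,0],0],
  [[-4,0,22],[0,0,0],0],
  [[-4,0,22],[0,0,0],0],
])

```text
clock: 16.57
tcp_pos: [0.5465, -0.1814, 0.1361]
orientation: [0.0, 0.144, 0.99, -0.0]
wrist_force: [-0.5, -0.1, 0.4]
finger_gap: -0.0003
grip_force: 0.0
```

Request:
step_arm([
  [[0,0,1],[0,0,0],0],
  [[0,0,2],[0,0,0],0],
  [[0,0,2],[0,0,0],0],
])

```text
clock: 16.82
tcp_pos: [0.5466, -0.1814, 0.1344]
orientation: [0.0, 0.144, 0.99, 0.0]
wrist_force: [0.4, 1.1, 4.9]
finger_gap: 0.0002
grip_force: 2.1
```

Request:
step_arm([
  [[0,0,2],[0,0,0],0],
  [[0,0,4],[0,0,0],0],
  [[0,0,6],[0,0,0],0],
  [[0,0,8],[0,0,0],0],
  [[0,0,8],[0,0,0],0],
])

```text
clock: 17.23
tcp_pos: [0.5466, -0.1814, 0.127]
orientation: [0.001, 0.144, 0.99, -0.0]
wrist_force: [-1.9, 1.7, 10.3]
finger_gap: -0.0001
grip_force: 5.2
```

Request:
step_arm([
  [[0,0,1],[0,0,0],0],
  [[0,0,2],[0,0,0],0],
  [[0,0,2],[0,0,0],0],
  [[0,0,2],[0,0,0],0],
])

```text
clock: 17.57
tcp_pos: [0.5467, -0.1815, 0.1269]
orientation: [0.001, 0.144, 0.99, -0.0]
wrist_force: [-4.9, 4.2, 20.8]
finger_gap: 0.0001
grip_force: 10.5
```

The knob is at its hard stop: the TCP is at 0.127 with 21 N. Contact seemed to start a little low, so I'll check in a stored picture how far up the knob was during the insertion.

```bash
python3 - <<'E'
from h import *; import pickle
def proj(P,X):
    K=np.array(P["camera_matrix"]);T=np.array(P["pose"]); c=(np.array(X)-T[:3,3])@T[:3,:3]*[1,-1,-1]
    th=np.arctan2(np.hypot(*c[:2]),c[2]); return K[:2,2]+K[0,0]*th*c[:2]/np.hypot(*c[:2])
a=np.linspace(0,2*np.pi,60)
for n,roi in (("w1",(290,160,370,230)),("w4",(35,250,125,345))):
    P=pickle.load(open(f"pics/{n}.pkl","rb")); im=cv2.imread(f"pics/{n}.png"); x0,y0,x1,y1=roi
    l,k,s,c=cv2.connectedComponentsWithStats((im[y0:y1,x0:x1].max(2)<50).astype(np.uint8)); k=k;i=1+s[1:,4].argmax()
    print(n,"seen box",s[i][0]+x0,s[i][1]+y0,s[i][0]+s[i][2]+x0,s[i][1]+s[i][3]+y0,s[i][4])
    for up in (0,.007,.012):
        q=np.array([proj(P,[.543+.015*np.cos(t),-.181+.015*np.sin(t),z]) for t in a for z in (.099+up,.127+up)])
        print(up,q.min(0).round(1),q.max(0).round(1))
E
```

```text
w1 seen box 312 180 345 216 895
0 [310.2 176. ] [345.2 216.5]
0.007 [310.  177.6] [345.8 219.3]
0.012 [309.8 178.8] [346.3 221.4]
w4 seen box 50 272 102 328 1992
0 [ 59.3 262.7] [113.6 320.6]
0.007 [ 53.1 267.3] [108.5 326.5]
0.012 [ 48.6 270.6] [104.8 330.9]
```

In w4 the seen outline matches 12 mm up, so the knob stayed fully up throughout. I'll retreat now.

Request:
step_arm([
  [[0,0,-5],[0,0,0],0],
  [[0,0,-30],[0,0,0],0],
  [[0,0,-70],[0,0,0],0],
  [[0,0,-110],[0,0,0],0],
  [[0,0,-120],[0,0,0],0],
  [[0,0,-120],[0,0,0],0],
  [[0,0,-120],[0,0,0],0],
])

```text
clock: 18.15
tcp_pos: [0.5465, -0.1817, 0.2437]
orientation: [0.0, 0.144, 0.99, -0.0]
wrist_force: [-0.2, 0.4, 0.2]
finger_gap: 0.0001
grip_force: 0.0
```

```bash
python3 -c "
from workcell import env
print(env.hand_in())"
```

```text
the job is handed in; nothing more can be done
None
```

The job is handed in with no verdict shown: knob pulled up to its stop, T-stud flush in the pocket, turned clockwise to its stop (wing measured about 97° round) and released, knob pushed fully back in, about 18 s in all; I viewed 11 pictures, one over the limit of 10.

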